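Pack the small-drone kit tray

TASK

Pack the kit for the small drone into the tray: set the small motor in the round pocket, the short battery pack in the oblong pocket, the camera in the small square pocket and the flight-controller stack in the large square pocket, each upright and fully down on the pocket's floor. The large motor and the long battery pack belong to another drone: leave them where they are on the mat.

Things in the scene. Friction and masses are not known exactly. Their poses are not given: they have to be found in the camera images.
- motor_mid (a point): The small motor, to be packed: upright dark metal cylinder 34 mm across and 26 mm high with a copper band low on its side, and a thin 6 mm shaft rising 10 mm more from its top. Lies on the blue mat. The point is on its axis, 13 mm above its underside; z up along the shaft.
- battery_mid (a point): The short battery pack, to be packed: grey and black block 60 x 30 mm, 26 mm high, a yellow socket flush in one end. Lies flat on the mat. The point is its centre, 13 mm above its underside; x along its 60 mm length, z up.
- camera_mid (a point): The camera, to be packed: black body 24 x 24 mm square and 22 mm high, with a round lens 19 mm across rising 8 mm more from its top. Stands on the mat, lens up. The point is the centre of the square body, 11 mm above its underside; x and y square to its sides, z up.
- stack_mid (a point): The flight-controller stack, to be packed: three dark circuit boards 44 x 44 mm on brass stand-offs, 24 mm high, with small chips on top. Lies flat on the mat. The point is its centre, 12 mm above its underside; x and y square to its sides, z up.
- big_motor_mid (a point): The large motor, to be left where it is: same make as the small one but 54 mm across, 26 mm high, with a 10 mm shaft on top. On the mat. The point is on its axis, 13 mm above its underside; z up. The loose things, and three odds and ends (propeller, USB stick, amber jar 28 mm high), lie about 90 mm apart on the 4 mm thick mat, in any arrangement.
- long_battery_mid (a point): The long battery pack, to be left where it is: same make as the short one but 82 mm long, 30 mm wide, 26 mm high. On the mat. The point is its centre, 13 mm above its underside; x along its length, z up.
- round_pocket (a point): Round pocket, 50 mm across, black floor, for the small motor. The point is the centre of the pocket floor; z up. The pocket is in an 85.5 mm square white insert whose top (the lip) is 6 mm above the pocket floor. The four inserts fill, two by two in any order, a fixed grey tray 182 mm square, turned by up to 0.7 rad, its wall 2 mm higher than the lips; neighbouring pocket centres are 86 mm apart.
- small_pocket (a point): Small square pocket, 40 x 40 mm, black floor, for the camera. The point is the centre of the pocket floor; z up. The pocket is in an 85.5 mm square white insert whose top (the lip) is 6 mm above the pocket floor. x and y are square to its sides.
- large_pocket (a point): Large square pocket, 60 x 60 mm, black floor, for the flight-controller stack. The point is the centre of the pocket floor; z up. The pocket is in an 85.5 mm square white insert whose top (the lip) is 6 mm above the pocket floor. x and y are square to its sides.
- long_pocket (a point): Oblong pocket, 76 x 46 mm, black floor, for the short battery. The point is the centre of the pocket floor; z up. The pocket is in an 85.5 mm square white insert whose top (the lip) is 6 mm above the pocket floor. x is along its 76 mm length.
Things that resemble listed ones, but are neither listed nor needed, are in the scene too. Leave any green look-alike of the part that bears large_pocket alone.

How it is judged (in metres and radians):
At the end, for the whole second after the job is handed in: Small motor, camera, stack and short battery each in their own pocket: centre within 13 mm of the pocket centre, within 3 mm of the pocket floor, upright within 0.12 rad, at rest. Large motor and long battery still upright (0.2 rad) and within 30 mm of where they started (horizontal distance between motor_mid and round_pocket below 0.013 m and z of motor_mid in the frame of round_pocket below 0.016 m and angle between each of motor_mid, camera_mid, stack_mid, battery_mid's own z axis and vertical below 0.12 rad and linear speed of each of motor, camera, stack, battery below 0.02 m/s and angular speed of each of motor, camera, stack, battery below 0.2 rad/s and horizontal distance between camera_mid and small_pocket below 0.013 m and z of camera_mid in the frame of small_pocket below 0.014 m and horizontal distance between stack_mid and large_pocket below 0.013 m and z of stack_mid in the frame of large_pocket below 0.015 m and horizontal distance between battery_mid and long_pocket below 0.013 m and z of battery_mid in the frame of long_pocket below 0.016 m and distance of each of big_motor_mid, long_battery_mid from where it was at the start of the episode below 0.03 m and angle between each of big_motor_mid, long_battery_mid's own z axis and vertical below 0.2 rad); the robot touches nothing.
It fails at once if the large motor was moved (by 30 mm or more) (distance of big_motor_mid from where it was at the start of the episode above 0.03 m).
It fails at once if the long battery was moved (by 30 mm or more) (distance of long_battery_mid from where it was at the start of the episode above 0.03 m).
It also fails if it takes over 90 s, if anything falls off the work surface, if the arm or the gripper's body presses on something with over 40 N, if the wrist force passes 120 N, or if a joint passes its speed limit or range.

ROBOT

A 7-joint arm with a two-finger parallel gripper is mounted at the origin on the work surface. World frame = base frame: x ahead of the robot, y to its left, z up, the work surface at z = 0. Lengths are in m, angles in degrees, forces in N, time in s.
With the tool pointing down it reaches from about 0.425 to 0.95 m from the base axis. Payload 4.7 kg.
Tool frame: the origin (TCP) lies at the very end of the fingers, on their centre line; the grasp point (between the pads) lies 19 mm behind it; z points along the fingers, x is the direction in which the jaws open and shut, and the axes are right-handed (so a half turn about z gives the same grasp; the last joint's range is limited). The gripper opens to 85 mm and grips with 20 to 120 N. Pads are 22 mm wide; open, the fingers measure 114 mm over their backs; the gripper's body (76 mm by 85 mm) begins 54 mm behind the grasp point. The pads swing forward as they close: fully open they stand 13 mm farther back than shut.
Start: joints at [64.177, 26.849, -2.785, 87.806, 1.381, 65.374, -4.715], TCP at [0.276, -0.616, 0.231] pointing down, gripper open.
Joint ranges: [-148.3, 148.3], [-19.14, 114.17], [-79.39, 73.82], [5.75, 140.21], [-59.74, 239.74], [12.07, 113.84], [-152.46, 152.46]. Speed limits (degrees/s): [147.25, 147.25, 180, 180, 180, 180, 180].

INTERFACE

Orientations are given as [roll, pitch, yaw] about the fixed x, y, z axes, in that order (R = Rz(yaw) Ry(pitch) Rx(roll)).
In Python, from workcell import arm gives the robot as it stands.
- The arm moves only by the tool send_rows, never from a script. Its argument "commands" is text: rows parted by semicolons, each of 7 numbers parted by spaces: the closure, from 0 (fully open) to 1 (shut), then the shift along the tool's x, y, z in mm, then the turn, a rotation vector about the tool's x, y, z in degrees. In form: gripper dx dy dz ax ay az; .... A call has 1 to 8 rows; each row shifts and turns the pose as measured when the row begins, along the tool's axes as they then stand; what a row does not reach is not made up. A row lasts 1/8 s, in which the tool goes at most 62.5 mm and 10.7 degrees, less where a joint would pass 70% of its speed; a pose out of reach is approached as far as the arm can. A call with a gripper value outside its range is refused whole. The fingers move at their own pace and stop on an object; the grip force is fixed at half the most. Time passes only in rows, so rows that do not move let the fingers close. It gives the time, the measured TCP pose, the force and the opening at its end, in the units of the state.
- arm.get_state(): the state, without advancing time (a new reading comes with each control period).
- arm.grab_frame(name): name is "scene" or "top"; returns a dict with "pixels" (420x560x3 uint8, red, green, blue), "fovy" (degrees; the focal length in pixels is half the picture's height over the tangent of half this angle, whatever the lens; pixels are square), "cx", "cy" (the principal point, pixels), "distortion" ([k1, k2, p1, p2, k3] as OpenCV has them; the pictures are not rectified), "R" (3x3) and "t" (3): a world point X has camera coordinates R X + t. Camera axes: x right, y down, z forward; pixel columns grow to the right and rows downward; lengths in m; the calibration is good to about 2 mm. A picture is of the moment at which its call begins. There is no depth.
- arm.sign_off(): hands the job in, once; it reports no verdict.
The state is a dict: "time": time; "joint_pos": joint angles; "qvel": joint speeds; "effort": joint torques, N m; "eef_pos": TCP position; "tcp_rot": TCP orientation; "ft_force": force on the tool from outside, world axes, zero at the start; "wrist_torque": the same for the moment, N m; "gripper_width": finger opening in m.
Only numpy, scipy, OpenCV 4.12 (cv2) and the standard library are available. Lean on these libraries where they do the work, as an engineer would, in place of code of your own. Each camera call takes 0.05 s, during which the arm holds its last target.

## Working session

There is one attempt and no reset: what is moved stays moved. The work goes in short steps, Python scripts to look and compute and a tool call to move; the robot and the scene stay as the last step left them, time stands still between calls to the robot, and variables do not carry over. Pictures are saved under pics/ and viewed, and the job is handed in when it is done.

Besides the shell and the picture viewer there is one more tool, called after "Call:" by a JSON object that holds its "name" and its "arguments". send_rows: Moves the arm, as the interface text tells. Its arguments: {"type":"object","properties":{"commands":{"type":"string"}},"required":["commands"]}

```bash
mkdir -p pics
python3 - <<'E'
from workcell import arm
import cv2
print(arm.get_state())
for n in ["top","scene"]:
    f=arm.grab_frame(n); cv2.imwrite(f"pics/{n}0.png",f["pixels"][:,:,::-1])
    print(n,{k:v for k,v in f.items() if k!="pixels"})
E
```

```text
{'time': 0.0, 'joint_pos': array([64.17722414, 26.89822773, -2.78544421, 87.87516448,  1.38214081,
       65.37358142, -4.71487387]), 'qvel': array([-0.01485373,  0.0200155 ,  0.11342825,  0.03447888, -0.04788276,
        0.05863989, -0.05464944]), 'effort': array([-8.67194594e-04, -5.10304964e+01, -4.69256903e-02, -2.37714744e+01,
        1.06855924e-02,  7.49525934e-03, -2.48209687e-06]), 'eef_pos': array([ 0.27611624, -0.61529623,  0.23023999]), 'tcp_rot': array([ 1.79995170e+02,  1.13258376e-01, -6.58290922e+01]), 'ft_force': array([-0.13690689, -0.71884021,  0.36874038]), 'wrist_torque': array([ 0.03737073, -0.03765106, -0.00410686]), 'gripper_width': 0.08501839904786547}
top {'fovy': 57.031987921322404, 'cx': 283.2022730700661, 'cy': 199.56056160681004, 'distortion': array([-0.10303441,  0.        ,  0.        ,  0.        ,  0.        ]), 'R': array([[ 0.01436085, -0.99877621,  0.047327  ],
       [-0.9816719 , -0.02307903, -0.18917623],
       [ 0.19003698, -0.04374286, -0.98080197]]), 't': array([-0.01801607,  0.46714666,  0.74439412])}
scene {'fovy': 48.732722383482425, 'cx': 272.87880509059016, 'cy': 206.77193516366486, 'distortion': array([-0.0415472,  0.       ,  0.       ,  0.       ,  0.       ]), 'R': array([[-0.01723089,  0.99984747, -0.002852  ],
       [ 0.85619535,  0.01328203, -0.51648147],
       [-0.51636481, -0.01134131, -0.85629362]]), 't': array([-0.00721502, -0.36061847,  1.23930905])}
```

View pics/top0.png

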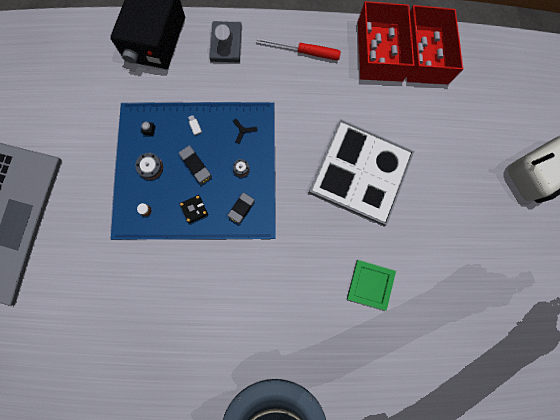

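View pics/scene0.png

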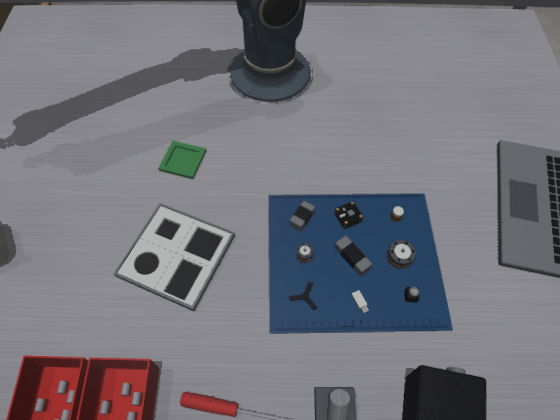

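```bash
cat > h.py <<'E'
import numpy as np, cv2
from workcell import arm
def K(f):
    h,w=f["pixels"].shape[:2]; fl=h/2/np.tan(np.radians(f["fovy"]/2))
    return np.array([[fl,0,f["cx"]],[0,fl,f["cy"]],[0,0,1]])
def ray(f,px):
    n=cv2.undistortPoints(np.array(px,float).reshape(-1,1,2),K(f),f["distortion"]).reshape(-1,2)
    d=np.c_[n,np.ones(len(n))]@f["R"]; c=-f["R"].T@f["t"]; return c,d
def plane(f,px,z):
    c,d=ray(f,px); return (c+d*((z-c[2])/d[:,2])[:,None])[:,:2]
def proj(f,X):
    return cv2.projectPoints(np.array(X,float).reshape(-1,3),cv2.Rodrigues(f["R"])[0],f["t"],K(f),f["distortion"])[0].reshape(-1,2)
def crop(f,u0,v0,u1,v1,s,name):
    im=f["pixels"][v0:v1,u0:u1,::-1]; im=cv2.resize(im,None,fx=s,fy=s,interpolation=cv2.INTER_CUBIC); 
    cv2.imwrite("pics/"+name,im)
E
python3 - <<'E'
from h import *
t=arm.grab_frame("top"); s=arm.grab_frame("scene")
crop(t,110,95,280,245,4,"tc.png"); crop(t,300,110,420,235,4,"tt.png"); crop(s,262,190,448,332,4,"sc.png"); crop(s,110,195,240,310,4,"st.png")
E
```

```text
(no output)
```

View pics/tc.png

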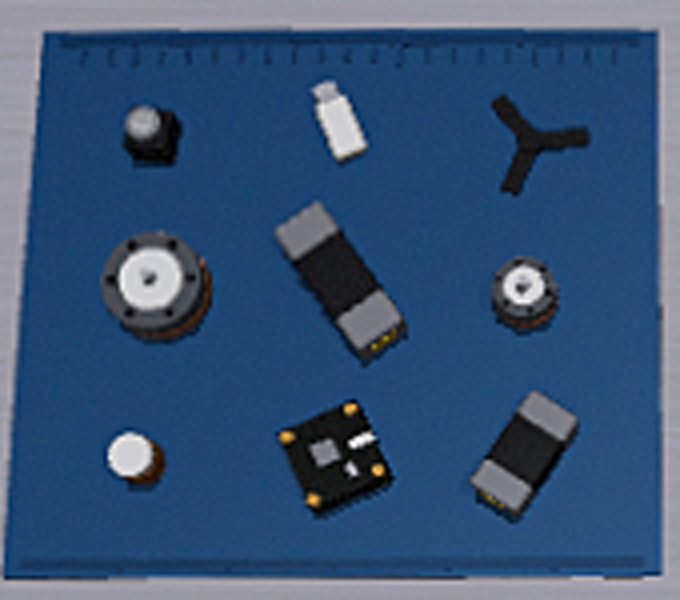

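View pics/sc.png

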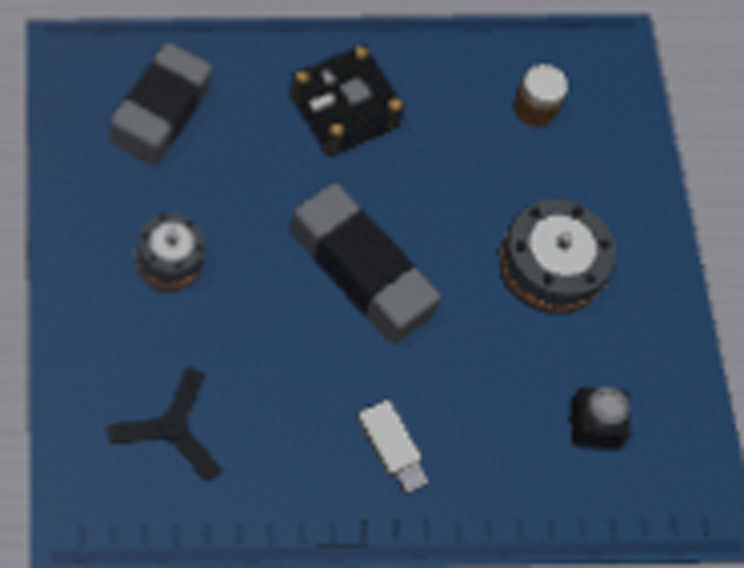

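View pics/tt.png

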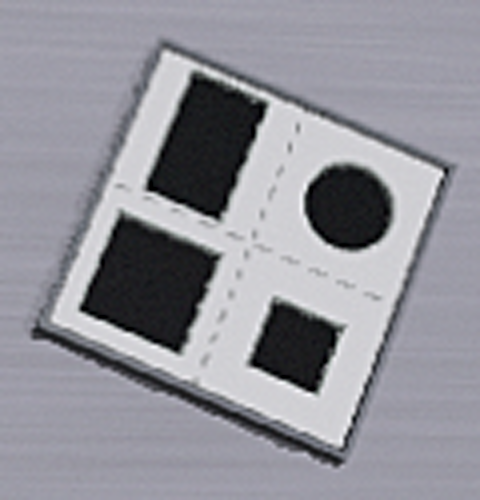

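Candidates in the top view: the small motor is at (241,168), against the large one at (149,166). The short battery is at (241,208), against the long one at (195,165). The camera is at (148,128), against the jar at (144,210). The stack is at (194,208). The large pocket is at (336,180), and the green look-alike at (372,285) is to be left alone. Next I'll measure.

```bash
cat > meas.py <<'E'
from h import *
def comp(f,m,seed,r=3):
    n,l,st,c=cv2.connectedComponentsWithStats(m.astype(np.uint8))
    best=min(range(1,n),key=lambda i:np.hypot(*(c[i]-seed)) if st[i,4]>4 else 1e9)
    return c[best],st[best,4],(l==best)
def up(f): return cv2.resize(f["pixels"],None,fx=4,fy=4,interpolation=cv2.INTER_CUBIC)
def dn(p): return (np.array(p,float)+.5)/4-.5
E
python3 - <<'E'
from meas import *
F={n:arm.grab_frame(n) for n in("top","scene")}
seeds={"top":dict(sm=(241,167),bm=(148,165),cam=(146,125),st=(194,208),bat=(241,208),lb=(195,165)),
"scene":dict(sm=(304.5,250.5),bm=(402.5,251.5),cam=(414,292),st=(348,214),bat=(302,215),lb=(353,255))}
zz=dict(sm=.030,bm=.030,cam=.034,st=.028,bat=.030,lb=.030)
for n,f in F.items():
    U=up(f).astype(int); hsv=cv2.cvtColor(U.astype(np.uint8),cv2.COLOR_RGB2HSV)
    g=cv2.GaussianBlur(f["pixels"],(0,0),.1)
    for k in ("sm","bm","cam"):
        th=150 if k!="cam" else 90
        m=(U.min(2)>th)
        c,a,mm=comp(f,m,np.array(seeds[n][k])*4)
        cc=cv2.findContours(mm.astype(np.uint8),0,1)[0]; hull=cv2.convexHull(np.vstack(cc)); 
        e=cv2.fitEllipse(hull)
        print(n,k,a,"ell",np.round(dn(e[0]),2),np.round(e[1],1),plane(f,dn(e[0]),zz[k]).round(4))
    for k in ("st","bat","lb"):
        x,y=[int(v*4) for v in seeds[n][k]]
        # non-blue mask
        w=100
        sub=U[y-w:y+w,x-w:x+w]
        m=((sub[...,2]-sub[...,0])<35)
        if k=="st": m=(sub[...,0]-sub[...,2]>50)
        cs=cv2.findContours(m.astype(np.uint8),0,1)[0]
        for c in sorted(cs,key=cv2.contourArea)[::-1][:5]:
            if cv2.contourArea(c)<15: continue
            r=cv2.minAreaRect(c); ctr=np.array(r[0])+[x-w,y-w]
            print(n,k,cv2.contourArea(c),np.round(dn(ctr),2),plane(f,dn(ctr),zz[k]).round(4))
    # pockets
    x0,y0,x1,y1=(300,110,420,235) if n=="top" else (110,195,240,310)
    sub=U[y0*4:y1*4,x0*4:x1*4]; m=sub.max(2)<80
    for c in cv2.findContours(m.astype(np.uint8),0,1)[0]:
        if cv2.contourArea(c)<1500: continue
        r=cv2.minAreaRect(c); ctr=dn(np.array(r[0])+[x0*4,y0*4])
        b=plane(f,dn(cv2.boxPoints(r)+[x0*4,y0*4]),.010)
        print(n,"pocket",cv2.contourArea(c),ctr.round(2),plane(f,ctr,.010).round(4),np.linalg.norm(b[1:]-b[:-1],axis=1).round(4),np.degrees(np.arctan2(*(b[1]-b[0])[::-1])).round(1))
    cv2.imwrite(f"pics/U{n}.png",U[y0*4:y1*4,x0*4:x1*4,::-1])
T,S=F["top"],F["scene"]
crop(T,225,190,260,225,16,"b_t.png"); crop(S,285,198,320,233,16,"b_s.png")
crop(T,175,190,215,230,14,"st_t.png"); crop(T,130,110,165,145,16,"c_t.png");crop(S,395,275,430,310,16,"c_s.png")
a=[cv2.resize(cv2.imread("pics/"+x),(380,290)) for x in("b_t.png","b_s.png","c_t.png","c_s.png")]
E
```

```text
top sm 1049 ell [240.46 165.95] [37.6 40.2] [[0.5404 0.0815]]
top bm 2815 ell [147.08 164.23] [59.6 63.4] [[0.5396 0.2791]]
top cam 748 ell [145.27 125.1 ] [29.2 32.8] [[0.6258 0.2898]]
top st 121.5 [187.9  219.45] [[0.4244 0.1856]]
top st 121.0 [181.38 203.75] [[0.4569 0.2011]]
top st 115.0 [197.25 196.75] [[0.4725 0.169 ]]
top st 110.5 [204.12 212.12] [[0.4405 0.153 ]]
top bat 7104.0 [240.76 208.17] [[0.4501 0.0776]]
top lb 9052.5 [194.96 165.1 ] [[0.5399 0.1774]]
top pocket 2626.5 [346.35 208.73] [[ 0.4573 -0.1468]] [0.0068 0.181  0.0068] -22.6
top pocket 4819.5 [373.3  196.14] [[ 0.4864 -0.2068]] [0.0409 0.0404 0.0409] -23.1
top pocket 11063.0 [337.03 180.42] [[ 0.5193 -0.1273]] [0.0598 0.0607 0.0597] -22.8
top pocket 5454.0 [386.75 161.38] [[ 0.5661 -0.2401]] [0.048  0.0485 0.0477] -44.6
top pocket 9864.5 [351.3  146.11] [[ 0.5988 -0.1606]] [0.0759 0.0463 0.0759] -22.5
scene sm 848 ell [304.5  249.88] [34.3 38.5] [[0.5395 0.0803]]
scene bm 2611 ell [402.26 250.86] [55.7 65.8] [[0.5389 0.2777]]
scene cam 886 ell [413.89 290.94] [31.7 36.4] [[0.6256 0.2884]]
scene st 63.0 [360.38 
[... 167 characters left out ...]
]]
scene bat 7341.0 [301.79 215.42] [[0.4594 0.0761]]
scene bat 3793.5 [301.5  192.25] [[0.4013 0.0763]]
scene lb 11529.5 [352.57 255.26] [[0.55   0.1765]]
scene pocket 12095.5 [182.78 278.96] [[ 0.5981 -0.1624]] [0.0799 0.0472 0.0786] 158.4
scene pocket 6291.5 [146.1  262.95] [[ 0.5648 -0.2416]] [0.0488 0.0482 0.0477] 121.7
scene pocket 3819.0 [184.11 281.78] [[ 0.6041 -0.1591]] [0.2544 0.1312 0.2384] 112.7
scene pocket 10900.0 [203.17 243.54] [[ 0.5186 -0.129 ]] [0.0645 0.061  0.0632] 159.3
scene pocket 4299.0 [167.39 228.81] [[ 0.4851 -0.2085]] [0.0428 0.0398 0.0422] 159.0[ WARN:0@3.948] global loadsave.cpp:1063 imwrite_ Unsupported depth image for selected encoder is fallbacked to CV_8U.
```

Run:
```python
import cv2,numpy as np
a=[cv2.resize(cv2.imread("pics/"+x),(400,400)) if 0 else cv2.imread("pics/"+x)[:560,:560] for x in("b_t.png","b_s.png","c_t.png","c_s.png")]
a=[cv2.resize(x,(300,300)) for x in a]
cv2.imwrite("pics/q.png",np.vstack([np.hstack(a[:2]),np.hstack(a[2:])]))
from h import *
F={n:arm.grab_frame(n) for n in("top","scene")}
for n,(u,v) in dict(top=(241,208),scene=(302,215)).items():
    f=F[n]; p=f["pixels"][v-17:v+18,u-17:u+18].astype(int)
    U=cv2.resize(p.astype(np.uint8),None,fx=4,fy=4,interpolation=cv2.INTER_CUBIC).astype(int)
    m=(U[...,2]-U[...,0]<35)
    c=max(cv2.findContours(m.astype(np.uint8),0,1)[0],key=lambda c:-np.hypot(*(np.array(cv2.minAreaRect(c)[0])-70)) if cv2.contourArea(c)>2000 else -1e9)
    r=cv2.minAreaRect(c); print(n,r,plane(f,(np.array(r[0])+.5)/4-.5+[u-17,v-17],.017))
    b=plane(f,(cv2.boxPoints(r)+.5)/4-.5+[u-17,v-17],.017); d=np.diff(b,axis=0)
    print(np.linalg.norm(d,axis=1),np.degrees(np.arctan2(d[:,1],d[:,0])))
    # gray caps: lightest
    for th in (85,100,):
      m=(U.min(2)>th)
      for c in cv2.findContours(m.astype(np.uint8),0,1)[0]:
        if cv2.contourArea(c)>150:
            r=cv2.minAreaRect(c); print(n,th,cv2.contourArea(c),r,plane(f,(np.array(r[0])+.5)/4-.5+[u-17,v-17],.030))
```

```text
top ((68.42306518554688, 70.11538696289062), (62.958473205566406, 121.2020034790039), 33.6900634765625) [[0.45237181 0.07853006]]
[0.06398035 0.03355771 0.06375693] [ -31.29288238 -122.76809316  148.31024218]
top 85 1457.5 ((44.84614562988281, 100.23076629638672), (54.915321350097656, 29.399110794067383), 33.690067291259766) [[0.434209   0.08923092]]
top 85 1393.5 ((91.42353057861328, 30.905881881713867), (54.45451354980469, 28.070919036865234), 32.47119140625) [[0.47108102 0.06647709]]
top 100 1342.5 ((44.745121002197266, 99.89390563964844), (54.07819747924805, 27.952747344970703), 32.905242919921875) [[0.4343828  0.08928924]]
top 100 1277.5 ((91.4511947631836, 30.888761520385742), (52.79357147216797, 26.95268440246582), 32.61924362182617) [[0.47109041 0.06646306]]
scene ((68.43600463867188, 70.97647857666016), (67.24566650390625, 121.78974151611328), 34.2156982421875) [[0.45170885 0.07671932]]
[0.07362959 0.03789716 0.07259821] [149.59401062  51.38906216 -31.34361459]
scene 85 1197.5 ((48.5273323059082, 90.59882354736328), (52.607337951660156, 25.462648391723633), 29.538782119750977) [[0.47125175 0.06536767]]
scene 85 976.0 ((90.37720489501953, 30.400402069091797), (51.61879348754883, 21.778888702392578), 28.739797592163086) [[0.43406611 0.08802031]]
scene 100 862.5 ((48.43077087402344, 90.24615478515625), (48.37354278564453, 21.085901260375977), 29.744882583618164) [[0.47104082 0.06531914]]
scene 100 698.5 ((89.96351623535156, 30.56891632080078), (47.67255783081055, 17.987682342529297), 27.89727020263672) [[0.4341747  0.08779756]]
```

View pics/q.png

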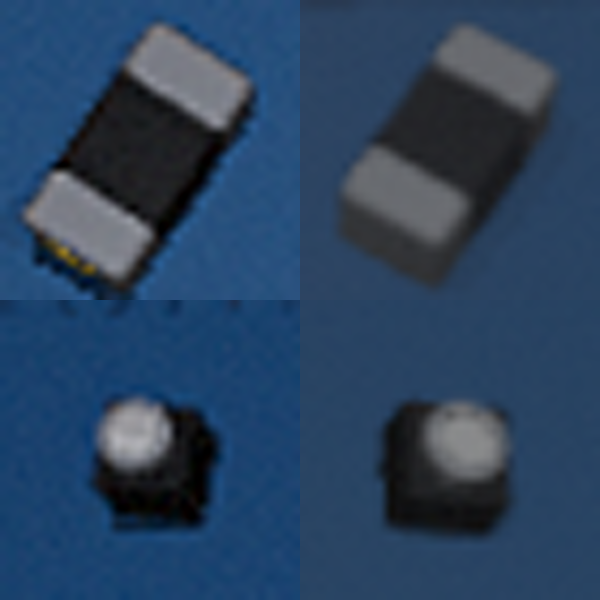

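Both views agree to about 1.5 mm. The fingers (14.5 mm thick) don't fit between a part and its pocket wall, so I'll grip with the fingertips above the lip. I'm starting with the stack, going round by way of (0.5, -0.3).

Call:
{"name": "send_rows", "arguments": {"commands": "0.25 -24 -42 0 0 0 0;0.25 -24 -42 0 0 0 0;0.25 -24 -42 0 0 0 0;0.25 -24 -42 0 0 0 0;0.25 -24 -42 0 0 0 0;0.25 -24 -42 0 0 0 0;0.25 -24 -42 0 0 0 0;0.25 -24 -42 0 0 0 0"}}

```text
time: 1.4
eef_pos: [0.5086, -0.2997, 0.231]
tcp_rot: [179.9, -0.2, -66.5]
ft_force: [-0.4, -0.4, 0.2]
gripper_width: 0.0643
```

```bash
cat > go.py <<'E'
import sys
from h import *
def R(rpy):
    from scipy.spatial.transform import Rotation as Ro
    return Ro.from_euler("xyz",rpy,degrees=True)
def go(x,y,z,yaw):
    from scipy.spatial.transform import Rotation as Ro
    s=arm.get_state(); r=R(s["tcp_rot"]); p=s["eef_pos"]
    d=r.inv().apply(np.array([x,y,z])-p)*1000
    rt=(r.inv()*R([180,0,yaw])).as_rotvec(degrees=True)
    print("t",round(s["time"],2),"pos",p.round(4),"rpy",np.round(s["tcp_rot"],2),"w",round(s["gripper_width"],4),"F",s["ft_force"].round(1))
    print("shift mm",d.round(1),"|",np.linalg.norm(d).round(0),"turn",rt.round(1))
go(*map(float,sys.argv[1:5]))
E
python3 go.py .4487 .1766 .20 -64.3
python3 - <<'E'
from h import *
s=arm.grab_frame("scene"); t=arm.grab_frame("top")
P=lambda f,o,pts:plane(f,[(x/8.571-.45+o[0],y/8.571-.45+o[1]) for x,y in pts],.004)
a=P(s,(395,275),[(88,227),(197,233)]);b=P(t,(130,110),[(112,227),(202,225)])
for q in(a,b): print(q,np.degrees(np.arctan2(*(q[1]-q[0])[::-1])),np.linalg.norm(q[1]-q[0]))
E
```

```text
t 1.4 pos [ 0.5086 -0.2997  0.231 ] rpy [179.93  -0.22 -66.47] w 0.0643 F [-0.4 -0.4  0.2]
shift mm [-460.8 -135.3   29.1] | 481.0 turn [ 0.1 -0.2 -2.2]
[[0.63523476 0.27698807]
 [0.63639755 0.30188342]] 87.32581134662074 0.024922488252843784
[[0.61161518 0.3034049 ]
 [0.61260009 0.27988923]] -87.60167663462418 0.023536285482666446
```

Call:
{"name": "send_rows", "arguments": {"commands": "0.25 -57 -17 3 0 0 0;0.25 -57 -17 3 0 0 0;0.25 -57 -17 3 0 0 0;0.25 -57 -17 3 0 0 0;0.25 -57 -17 3 0 0 0;0.25 -57 -17 3 0 0 0;0.25 -57 -17 3 0 0 0;0.25 -57 -17 3 0 0 0"}}

```text
time: 2.5
eef_pos: [0.4521, 0.1804, 0.2071]
tcp_rot: [-179.5, -0.5, -66.6]
ft_force: [0.9, 0.5, -0.5]
gripper_width: 0.0643
```

```bash
python3 go.py .4487 .1766 .10 -64.3
```

```text
t 2.5 pos [0.4521 0.1804 0.2071] rpy [-179.48   -0.47  -66.56] w 0.0643 F [ 0.9  0.5 -0.5]
shift mm [  1.2   5.6 107.1] | 107.0 turn [-0.5 -0.5 -2.3]
```

Call:
{"name": "send_rows", "arguments": {"commands": "0.25 1 6 35 -0.5 -0.5 -2.3;0.25 0 0 35 0 0 0;0.25 0 0 36 0 0 0;0.25 0 0 0 0 0 0"}}

```text
time: 3.0
eef_pos: [0.4479, 0.1832, 0.1004]
tcp_rot: [-179.7, 0.1, -63.6]
ft_force: [0.5, -0.6, -0.2]
gripper_width: 0.0638
```

```bash
python3 go.py .4487 .1766 .013 -64.3
python3 - <<'E'
from h import *
for n in("top","scene"):
    f=arm.grab_frame(n); print(proj(f,[[.4487,.1766,.03]]))
    u,v=proj(f,[[.4487,.1766,.03]])[0].astype(int); crop(f,max(u-50,0),v-50,u+50,v+50,4,f"k_{n}.png")
a=np.hstack([cv2.imread(f"pics/k_{n}.png") for n in("top","scene")]); cv2.imwrite("pics/k1.png",a)
E
```

```text
t 3.0 pos [0.4479 0.1832 0.1004] rpy [-1.7967e+02  1.0000e-01 -6.3570e+01] w 0.0638 F [ 0.5 -0.6 -0.2]
shift mm [ 6.5  2.7 87.4] | 88.0 turn [-0.3  0.1  0.7]
[[192.75081785 207.7647908 ]]
[[349.22766261 211.69083866]]
```

View pics/k1.png

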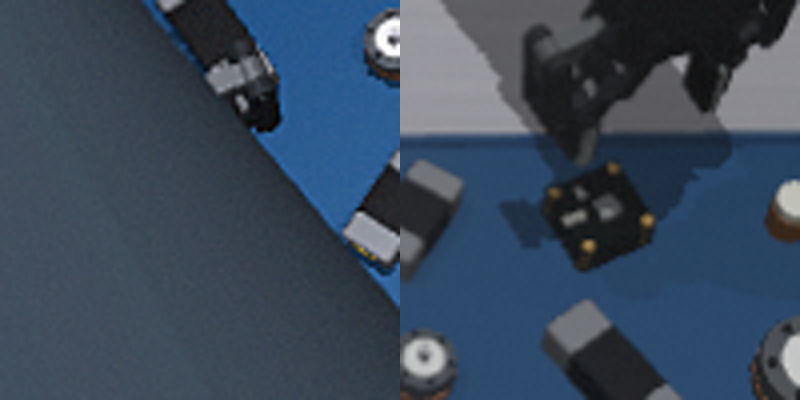

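The stack still sits untouched, below the gripper in both crops. I'll correct the 6.5 mm offset and go down.

Call:
{"name": "send_rows", "arguments": {"commands": "0.25 6.5 3 10 0 0 0;0.25 0 0 20 0 0 0;0.25 0 0 20 0 0 0;0.25 0 0 0 0 0 0;0.25 0 0 0 0 0 0"}}

```text
time: 3.72
eef_pos: [0.4562, 0.1764, 0.057]
tcp_rot: [-178.6, -0.1, -63.8]
ft_force: [-0.3, -0.3, 0.3]
gripper_width: 0.0642
```

```bash
python3 go.py .4487 .1766 .013 -64.3
```

```text
t 3.73 pos [0.4562 0.1764 0.057 ] rpy [-1.7861e+02 -1.0000e-01 -6.3800e+01] w 0.0642 F [-0.3 -0.3  0.3]
shift mm [-3.6  7.7 43.8] | 45.0 turn [-1.4 -0.1  0.5]
```

Call:
{"name": "send_rows", "arguments": {"commands": "0.25 -3.5 7.5 10 -1.4 0 0.5;0.25 0 0 10 0 0 0;0.25 0 0 0 0 0 0"}}

```text
time: 4.1
eef_pos: [0.4485, 0.1764, 0.037]
tcp_rot: [-179.9, -0.1, -64.4]
ft_force: [-0.1, 0.3, -0.2]
gripper_width: 0.0641
```

```bash
python3 go.py .4487 .1766 .013 -64.3;python3 go.py .4487 .1766 .013 -64.3
```

```text
t 4.1 pos [0.4485 0.1764 0.037 ] rpy [-1.7994e+02 -1.2000e-01 -6.4350e+01] w 0.0641 F [-0.1  0.3 -0.2]
shift mm [-0.1 -0.2 24. ] | 24.0 turn [-0.1 -0.1 -0.1]
t 4.1 pos [0.4485 0.1764 0.037 ] rpy [-1.7994e+02 -1.2000e-01 -6.4350e+01] w 0.0641 F [-0.1  0.3 -0.2]
shift mm [-0.1 -0.2 24. ] | 24.0 turn [-0.1 -0.1 -0.1]
```

Precise. Now down to 13 mm and close.

Call:
{"name": "send_rows", "arguments": {"commands": "0.25 0 0 12 0 0 0;0.25 0 0 12 0 0 0;0.25 0 0 0 0 0 0"}}

```text
time: 4.47
eef_pos: [0.4484, 0.1764, 0.011]
tcp_rot: [-180.0, -0.1, -64.3]
ft_force: [0.7, -0.8, -0.7]
gripper_width: 0.0641
```

```bash
python3 go.py .4487 .1766 .013 -64.3
```

```text
t 4.47 pos [0.4484 0.1764 0.011 ] rpy [-1.7997e+02 -1.2000e-01 -6.4340e+01] w 0.0641 F [ 0.7 -0.8 -0.7]
shift mm [-0.1 -0.3 -2. ] | 2.0 turn [-0.  -0.1 -0. ]
```

Call:
{"name": "send_rows", "arguments": {"commands": "1 0 0 -1 0 0 0;1 0 0 0 0 0 0;1 0 0 0 0 0 0;1 0 0 0 0 0 0;1 0 0 0 0 0 0;1 0 0 0 0 0 0"}}

```text
time: 5.22
eef_pos: [0.4489, 0.1766, 0.0126]
tcp_rot: [-179.9, -0.1, -64.3]
ft_force: [-0.7, 0.6, -0.5]
gripper_width: 0.0428
```

```bash
python3 go.py .4487 .1766 .013 -64.3
```

```text
t 5.22 pos [0.4489 0.1766 0.0126] rpy [-1.7989e+02 -1.2000e-01 -6.4350e+01] w 0.0428 F [-0.7  0.6 -0.5]
shift mm [-0.1  0.2 -0.4] | 0.0 turn [-0.1 -0.1 -0. ]
```

Call:
{"name": "send_rows", "arguments": {"commands": "1 0 0 -15 0 0 0;1 0 0 -30 0 0 0;1 0 0 -35 0 0 0;1 0 0 -35 0 0 0;1 0 0 0 0 0 0"}}

```text
time: 5.85
eef_pos: [0.4487, 0.1773, 0.1344]
tcp_rot: [-179.8, -0.1, -64.3]
ft_force: [-0.1, -0.4, -1.7]
gripper_width: 0.0425
```

```bash
python3 go.py .519 -.128 .12 -64.3;python3 go.py .519 -.128 .12 -22.6
python3 - <<'E'
from h import *
f=arm.grab_frame("scene"); crop(f,250,100,450,250,4,"l1.png")
E
```

```text
t 5.85 pos [0.4487 0.1773 0.1344] rpy [-1.798e+02 -1.200e-01 -6.429e+01] w 0.0425 F [-0.1 -0.4 -1.7]
shift mm [305.6  69.1  14.9] | 314.0 turn [-0.2 -0.1  0. ]
t 5.85 pos [0.4487 0.1773 0.1344] rpy [-1.798e+02 -1.200e-01 -6.429e+01] w 0.0425 F [-0.1 -0.4 -1.7]
shift mm [305.6  69.1  14.9] | 314.0 turn [ -0.1  -0.2 -41.7]
```

View pics/l1.png

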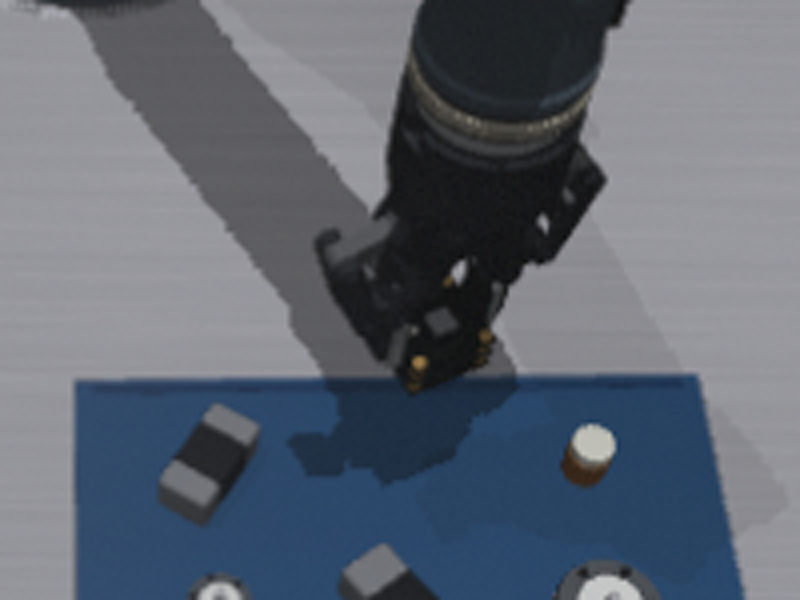

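The stack is held level between the pads, in the middle of the crop. I'll carry it over and then turn it.

Call:
{"name": "send_rows", "arguments": {"commands": "1 38 8.6 0 0 0 0;1 38 8.6 0 0 0 0;1 38 8.6 0 0 0 0;1 38 8.6 0 0 0 0;1 38 8.6 0 0 0 0;1 38 8.6 0 0 0 0;1 38 8.6 0 0 0 0;1 38 8.6 0 0 0 0"}}

```text
time: 6.9
eef_pos: [0.5136, -0.1325, 0.1264]
tcp_rot: [179.3, 0.4, -63.7]
ft_force: [0.9, 0.0, 0.4]
gripper_width: 0.0419
```

Call:
{"name": "send_rows", "arguments": {"commands": "1 0 0 0 0 0 -8.5;1 0 0 0 0 0 -8.5;1 0 0 0 0 0 -8.5;1 0 0 0 0 0 -8.5;1 0 0 0 0 0 -8;1 0 0 0 0 0 0"}}

```text
time: 7.65
eef_pos: [0.5076, -0.1364, 0.1191]
tcp_rot: [179.6, 1.7, -20.8]
ft_force: [-0.2, -0.3, 0.1]
gripper_width: 0.0428
```

```bash
python3 go.py .519 -.128 .06 -22.6
```

```text
t 7.65 pos [ 0.5076 -0.1364  0.1191] rpy [179.6    1.67 -20.83] w 0.0428 F [-0.2 -0.3  0.1]
shift mm [  9.4 -12.3  58.7] | 61.0 turn [0.4 1.7 1.8]
```

Call:
{"name": "send_rows", "arguments": {"commands": "1 9 -12 20 0.4 1.7 1.8;1 0 0 20 0 0 0;1 0 0 18 0 0 0;1 0 0 0 0 0 0"}}

```text
time: 8.15
eef_pos: [0.5185, -0.1281, 0.0572]
tcp_rot: [179.9, 0.1, -23.2]
ft_force: [0.2, 0.8, -0.1]
gripper_width: 0.0427
```

```bash
python3 go.py .519 -.128 .04 -22.6
```

```text
t 8.15 pos [ 0.5185 -0.1281  0.0572] rpy [ 1.7993e+02  1.1000e-01 -2.3170e+01] w 0.0427 F [ 0.2  0.8 -0.1]
shift mm [ 0.5 -0.4 17.2] | 17.0 turn [ 0.1  0.1 -0.6]
```

Call:
{"name": "send_rows", "arguments": {"commands": "1 0.5 -0.4 15 0 0 -0.6;1 0 0 14 0 0 0;1 0 0 8 0 0 0;1 0 0 0 0 0 0;1 0 0 0 0 0 0"}}

```text
time: 8.78
eef_pos: [0.5199, -0.1283, 0.0184]
tcp_rot: [179.9, 0.0, -22.6]
ft_force: [0.3, -0.9, -0.4]
gripper_width: 0.0425
```

```bash
python3 go.py .519 -.128 .0130 -22.6
```

```text
t 8.78 pos [ 0.5199 -0.1283  0.0184] rpy [ 1.7995e+02  2.0000e-02 -2.2610e+01] w 0.0425 F [ 0.3 -0.9 -0.4]
shift mm [-1.   0.1  5.4] | 6.0 turn [ 0.1  0.  -0. ]
```

Call:
{"name": "send_rows", "arguments": {"commands": "1 -0.8 0 3 0 0 0;1 0 0 2 0 0 0;1 0 0 0 0 0 0"}}

```text
time: 9.15
eef_pos: [0.5202, -0.1282, 0.017]
tcp_rot: [179.9, -0.1, -22.6]
ft_force: [-0.8, 0.6, -0.1]
gripper_width: 0.0424
```

```bash
python3 go.py .519 -.128 .0130 -22.6
```

```text
t 9.15 pos [ 0.5202 -0.1282  0.017 ] rpy [ 1.7986e+02 -1.5000e-01 -2.2630e+01] w 0.0424 F [-0.8  0.6 -0.1]
shift mm [-1.2  0.3  4. ] | 4.0 turn [ 0.1 -0.1 -0. ]
```

Call:
{"name": "send_rows", "arguments": {"commands": "1 0 0 4 0 0 0;1 0 0 0 0 0 0;1 0 0 0 0 0 0"}}

```text
time: 9.52
eef_pos: [0.5214, -0.1284, 0.0171]
tcp_rot: [179.7, -0.3, -22.6]
ft_force: [0.3, -0.1, -1.5]
gripper_width: 0.0425
```

```bash
python3 go.py .519 -.128 .0130 -22.6
python3 - <<'E'
from h import *
f=arm.grab_frame("scene"); crop(f,140,180,260,270,6,"l2.png")
print(arm.get_state()["effort"])
E
```

```text
t 9.53 pos [ 0.5214 -0.1284  0.0171] rpy [179.74  -0.31 -22.64] w 0.0425 F [ 0.3 -0.1 -1.5]
shift mm [-2.4  0.6  4. ] | 5.0 turn [ 0.3 -0.3 -0. ]
[ 1.69249397e-02 -4.53014445e+01 -4.66306821e+00 -1.43831295e+01
  2.00140587e-02  5.06875076e-03 -5.51717658e-04]
```

View pics/l2.png

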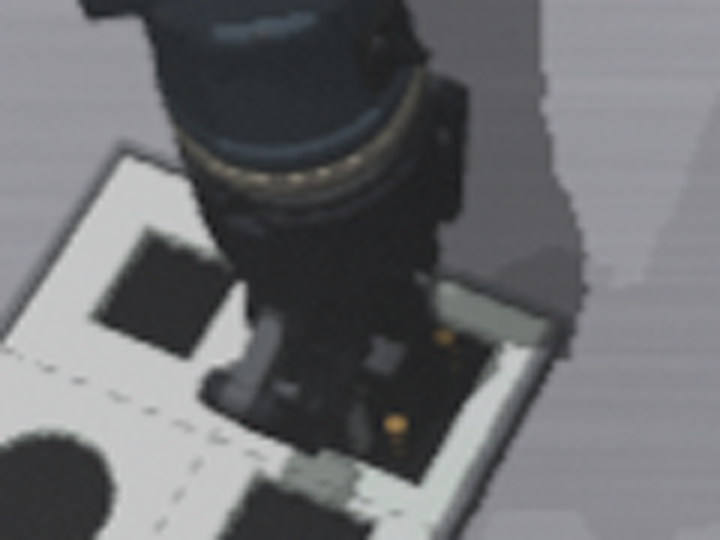

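Run:
```python
from h import *
T=arm.grab_frame("top");S=arm.grab_frame("scene")
pk={"small":((373.3,196.14),(167.39,228.81)),"large":((337.03,180.42),(203.17,243.54)),"round":((386.75,161.38),(146.1,262.95)),"long":((351.3,146.11),(182.78,278.96)),"sm(30)":((240.46,165.95),(304.5,249.88)),"bm(30)":((147.08,164.23),(402.26,250.86))}
for k,(a,b) in pk.items():
    print(k,[ (z,(plane(T,a,z)-plane(S,b,z)).round(4).tolist()) for z in (.004,.010,.014,.018,.03)])
```

```text
small [(0.004, [[0.0057, 0.0016]]), (0.01, [[0.0013, 0.0017]]), (0.014, [[-0.0017, 0.0017]]), (0.018, [[-0.0047, 0.0018]]), (0.03, [[-0.0136, 0.002]])]
large [(0.004, [[0.0052, 0.0016]]), (0.01, [[0.0007, 0.0017]]), (0.014, [[-0.0023, 0.0017]]), (0.018, [[-0.0053, 0.0018]]), (0.03, [[-0.0142, 0.0019]])]
round [(0.004, [[0.0059, 0.0013]]), (0.01, [[0.0014, 0.0015]]), (0.014, [[-0.0016, 0.0015]]), (0.018, [[-0.0046, 0.0016]]), (0.03, [[-0.0136, 0.0018]])]
long [(0.004, [[0.0052, 0.0017]]), (0.01, [[0.0007, 0.0018]]), (0.014, [[-0.0023, 0.0018]]), (0.018, [[-0.0053, 0.0019]]), (0.03, [[-0.0143, 0.002]])]
sm(30) [(0.004, [[0.0208, 0.0013]]), (0.01, [[0.0162, 0.0013]]), (0.014, [[0.0132, 0.0012]]), (0.018, [[0.0101, 0.0012]]), (0.03, [[0.0009, 0.0011]])]
bm(30) [(0.004, [[0.0206, 0.0021]]), (0.01, [[0.016, 0.0019]]), (0.014, [[0.013, 0.0018]]), (0.018, [[0.0099, 0.0017]]), (0.03, [[0.0007, 0.0014]])]
```

Stereo puts the pocket's black outline, an average of floor and lip, at about 10 mm. That means the floor is at about 7–8 mm, so the stack is resting on the floor. I'll release.

Call:
{"name": "send_rows", "arguments": {"commands": "0.25 0 0 0 0 0 0;0.25 0 0 0 0 0 0;0.25 0 0 0 0 0 0;0.25 0 0 -20 0 0 0;0.25 0 0 -40 0 0 0;0.25 0 0 -40 0 0 0;0.25 0 0 -20 0 0 0"}}

```text
time: 10.55
eef_pos: [0.5191, -0.1273, 0.137]
tcp_rot: [179.7, 0.1, -22.6]
ft_force: [0.1, 0.1, 0.4]
gripper_width: 0.0641
```

```bash
python3 go.py .4527 .0773 .10 -22.6;python3 go.py .4527 .0773 .10 58.4
```

```text
t 10.55 pos [ 0.5191 -0.1273  0.137 ] rpy [ 1.7971e+02  1.4000e-01 -2.2630e+01] w 0.0641 F [0.1 0.1 0.4]
shift mm [-140.  -163.5   36.5] | 218.0 turn [ 0.3  0.1 -0. ]
t 10.55 pos [ 0.5191 -0.1273  0.137 ] rpy [ 1.7971e+02  1.4000e-01 -2.2630e+01] w 0.0641 F [0.1 0.1 0.4]
shift mm [-140.  -163.5   36.5] | 218.0 turn [  0.1   0.3 -81. ]
```

Call:
{"name": "send_rows", "arguments": {"commands": "0.4 -28 -33 0 0 0 0;0.4 -28 -33 0 0 0 0;0.4 -28 -33 0 0 0 0;0.4 -28 -33 0 0 0 0;0.4 -28 -33 0 0 0 0;0.4 0 0 0 0 0 0"}}

```text
time: 11.3
eef_pos: [0.4542, 0.0841, 0.139]
tcp_rot: [179.8, -0.3, -22.8]
ft_force: [0.4, 0.2, -0.4]
gripper_width: 0.0515
```

Call:
{"name": "send_rows", "arguments": {"commands": "0.4 0 0 0 0 0 -10;0.4 0 0 0 0 0 -10;0.4 0 0 0 0 0 -10;0.4 0 0 0 0 0 -10;0.4 0 0 0 0 0 -10;0.4 0 0 0 0 0 -10;0.4 0 0 0 0 0 -10;0.4 0 0 0 0 0 -10"}}

```text
time: 12.3
eef_pos: [0.4561, 0.076, 0.1385]
tcp_rot: [179.5, 0.4, 59.3]
ft_force: [-0.1, 0.1, -0.5]
gripper_width: 0.0512
```

```bash
python3 go.py .4527 .0773 .06 58.4
python3 - <<'E'
from h import *
t=arm.grab_frame("top");crop(t,300,110,420,235,4,"tt2.png"); s=arm.grab_frame("scene");crop(s,110,195,240,310,4,"st2.png")
E
```

```text
t 12.3 pos [0.4561 0.076  0.1385] rpy [179.51   0.37  59.32] w 0.0512 F [-0.1  0.1 -0.5]
shift mm [-0.1 -4.2 78.4] | 79.0 turn [0.5 0.4 0.9]
```

View pics/tt2.png

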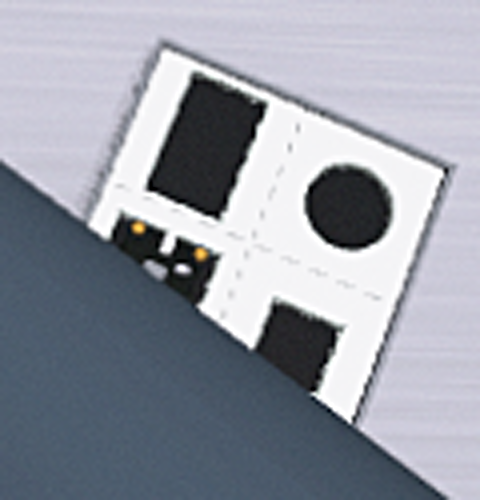

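View pics/st2.png

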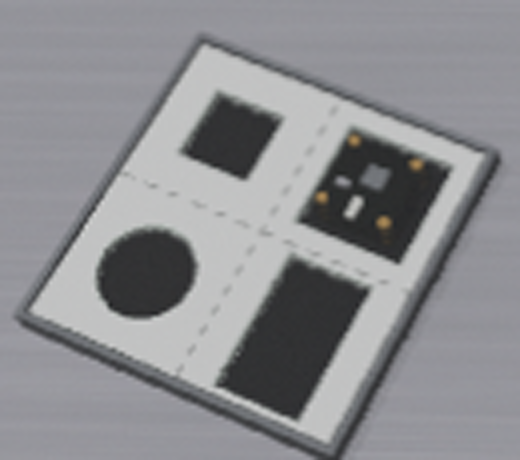

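The stack sits square in its pocket, with posts at scene-crop (354,140) to (384,222). Next is the battery.

Call:
{"name": "send_rows", "arguments": {"commands": "0.4 0 -4 20 0.5 0.4 0.9;0.4 0 0 30 0 0 0;0.4 0 0 25 0 0 0;0.4 0 0 0 0 0 0;0.4 0 0 0 0 0 0"}}

```text
time: 13.02
eef_pos: [0.4551, 0.075, 0.0623]
tcp_rot: [179.9, -0.1, 56.9]
ft_force: [-0.9, 0.9, 0.8]
gripper_width: 0.0512
```

```bash
python3 go.py .4527 .0773 .013 58.4
```

```text
t 13.03 pos [0.4551 0.075  0.0623] rpy [ 1.7987e+02 -9.0000e-02  5.6860e+01] w 0.0512 F [-0.9  0.9  0.8]
shift mm [ 0.6 -3.4 49.3] | 49.0 turn [ 0.1 -0.1 -1.5]
```

Call:
{"name": "send_rows", "arguments": {"commands": "0.4 0.6 -3.4 12 0 0 -1.5;0.4 0 0 12 0 0 0;0.4 0 0 0 0 0 0"}}

```text
time: 13.4
eef_pos: [0.4537, 0.0773, 0.0383]
tcp_rot: [179.7, -0.2, 58.3]
ft_force: [-0.1, -0.2, -0.0]
gripper_width: 0.0513
```

```bash
python3 go.py .4527 .0773 .013 58.4
```

```text
t 13.4 pos [0.4537 0.0773 0.0383] rpy [179.71  -0.18  58.34] w 0.0513 F [-0.1 -0.2 -0. ]
shift mm [-0.6 -1.  25.3] | 25.0 turn [ 0.3 -0.2 -0.1]
```

Call:
{"name": "send_rows", "arguments": {"commands": "0.4 -0.6 -1 12 0.3 -0.2 0;0.4 0 0 12 0 0 0;0.4 0 0 0 0 0 0;0.4 0 0 0 0 0 0"}}

```text
time: 13.9
eef_pos: [0.4526, 0.0775, 0.0124]
tcp_rot: [-180.0, 0.0, 58.3]
ft_force: [-0.3, -0.2, -0.6]
gripper_width: 0.0512
```

Call:
{"name": "send_rows", "arguments": {"commands": "1 0 0 0 0 0 0;1 0 0 0 0 0 0;1 0 0 0 0 0 0;1 0 0 0 0 0 0;1 0 0 0 0 0 0;1 0 0 0 0 0 0"}}

```text
time: 14.65
eef_pos: [0.453, 0.0775, 0.0131]
tcp_rot: [180.0, -0.0, 58.3]
ft_force: [-0.8, -1.0, -1.7]
gripper_width: 0.0289
```

```bash
python3 go.py .4527 .0773 .013 58.4
```

```text
t 14.65 pos [0.453  0.0775 0.0131] rpy [ 1.7998e+02 -1.0000e-02  5.8320e+01] w 0.0289 F [-0.8 -1.  -1.7]
shift mm [-0.3 -0.2  0.1] | 0.0 turn [ 0.  -0.  -0.1]
```

Call:
{"name": "send_rows", "arguments": {"commands": "1 0 0 -15 0 0 0;1 0 0 -30 0 0 0;1 0 0 -30 0 0 0;1 0 0 -30 0 0 0;1 0 0 0 0 0 -4.5;1 0 0 0 0 0 -4.5;1 0 0 0 0 0 0"}}

```text
time: 15.52
eef_pos: [0.4533, 0.0785, 0.127]
tcp_rot: [179.8, -0.1, 67.7]
ft_force: [0.4, -0.1, -0.1]
gripper_width: 0.0286
```

```bash
python3 go.py .5985 -.1615 .12 67.4
```

```text
t 15.53 pos [0.4533 0.0785 0.127 ] rpy [ 1.7976e+02 -6.0000e-02  6.7670e+01] w 0.0286 F [ 0.4 -0.1 -0.1]
shift mm [-166.8  225.5    7.8] | 281.0 turn [ 0.2 -0.1  0.3]
```

Call:
{"name": "send_rows", "arguments": {"commands": "1 -24 32 0 0 0 0;1 -24 32 0 0 0 0;1 -24 32 0 0 0 0;1 -24 32 0 0 0 0;1 -24 32 0 0 0 0;1 -24 32 0 0 0 0;1 -24 32 0 0 0 0;1 0 0 0 0 0 0"}}

```text
time: 16.52
eef_pos: [0.6, -0.1691, 0.131]
tcp_rot: [179.7, -0.1, 67.2]
ft_force: [-0.2, -0.4, 0.5]
gripper_width: 0.0285
```

```bash
python3 go.py .5985 -.1615 .05 67.4
```

```text
t 16.52 pos [ 0.6    -0.1691  0.131 ] rpy [ 1.7969e+02 -1.0000e-01  6.7240e+01] w 0.0285 F [-0.2 -0.4  0.5]
shift mm [ 6.3 -4.7 81. ] | 81.0 turn [ 0.3 -0.1 -0.2]
```

Call:
{"name": "send_rows", "arguments": {"commands": "1 6.3 -4.7 20 0.3 0 0;1 0 0 30 0 0 0;1 0 0 25 0 0 0;1 0 0 0 0 0 0;1 0 0 0 0 0 0"}}

```text
time: 17.15
eef_pos: [0.5943, -0.1525, 0.0518]
tcp_rot: [-179.6, -0.2, 67.7]
ft_force: [-0.5, 0.5, -1.8]
gripper_width: 0.0288
```

```bash
python3 go.py .5985 -.1615 .03 67.4
```

```text
t 17.15 pos [ 0.5943 -0.1525  0.0518] rpy [-179.65   -0.22   67.65] w 0.0288 F [-0.5  0.5 -1.8]
shift mm [-6.8  7.4 21.7] | 24.0 turn [-0.4 -0.2  0.3]
```

Call:
{"name": "send_rows", "arguments": {"commands": "1 -6.8 7.4 5 -0.4 -0.2 0.3;1 0 0 8 0 0 0;1 0 0 0 0 0 0"}}

```text
time: 17.52
eef_pos: [0.5998, -0.1621, 0.0398]
tcp_rot: [179.7, -0.0, 67.3]
ft_force: [0.5, 0.8, -1.0]
gripper_width: 0.0289
```

```bash
python3 go.py .5985 -.1615 .0175 67.4
```

```text
t 17.52 pos [ 0.5998 -0.1621  0.0398] rpy [ 1.7975e+02 -2.0000e-02  6.7330e+01] w 0.0289 F [ 0.5  0.8 -1. ]
shift mm [ 0.1 -1.6 22.3] | 22.0 turn [ 0.3 -0.  -0.1]
```

Call:
{"name": "send_rows", "arguments": {"commands": "1 0 -1.6 8 0.3 0 0;1 0 0 8 0 0 0;1 0 0 5 0 0 0;1 0 0 2 0 0 0;1 0 0 0 0 0 0"}}

```text
time: 18.15
eef_pos: [0.5987, -0.1615, 0.0171]
tcp_rot: [-180.0, 0.1, 67.3]
ft_force: [-0.3, 0.0, 0.1]
gripper_width: 0.0285
```

```bash
python3 go.py .5985 -.1615 .0170 67.4
```

```text
t 18.15 pos [ 0.5987 -0.1615  0.0171] rpy [-1.7996e+02  5.0000e-02  6.7300e+01] w 0.0285 F [-0.3  0.   0.1]
shift mm [-0.1 -0.1  0.1] | 0.0 turn [-0.   0.1 -0.1]
```

Call:
{"name": "send_rows", "arguments": {"commands": "1 0 0 2 0 0 0;1 0 0 0 0 0 0;0.4 0 0 0 0 0 0;0.4 0 0 0 0 0 0;0.4 0 0 0 0 0 0"}}

```text
time: 18.77
eef_pos: [0.599, -0.1614, 0.0166]
tcp_rot: [-180.0, 0.1, 67.3]
ft_force: [0.6, 0.3, -0.6]
gripper_width: 0.0511
```

Call:
{"name": "send_rows", "arguments": {"commands": "0.4 0 0 -20 0 0 0;0.4 0 0 -40 0 0 0;0.4 0 0 -40 0 0 0;0.4 0 0 -20 0 0 0"}}

```text
time: 19.27
eef_pos: [0.5987, -0.1606, 0.1416]
tcp_rot: [-179.9, 0.1, 67.4]
ft_force: [0.2, -0.2, 0.2]
gripper_width: 0.0511
```

```bash
python3 go.py .6255 .2890 .14 0
```

```text
t 19.27 pos [ 0.5987 -0.1606  0.1416] rpy [-1.7987e+02  9.0000e-02  6.7360e+01] w 0.0511 F [ 0.2 -0.2  0.2]
shift mm [ 425.2 -148.3    1.3] | 450.0 turn [-0.1  0.2 67.4]
```

Call:
{"name": "send_rows", "arguments": {"commands": "0.4 53 -18.5 0 0 0 0;0.4 53 -18.5 0 0 0 0;0.4 53 -18.5 0 0 0 0;0.4 53 -18.5 0 0 0 0;0.4 53 -18.5 0 0 0 0;0.4 53 -18.5 0 0 0 0;0.4 53 -18.5 0 0 0 0;0.4 53 -18.5 0 0 0 0"}}

```text
time: 20.27
eef_pos: [0.6317, 0.2906, 0.1435]
tcp_rot: [179.8, 0.3, 66.4]
ft_force: [0.6, 0.5, 0.4]
gripper_width: 0.0513
```

Call:
{"name": "send_rows", "arguments": {"commands": "0.4 0 0 0 0 0 -8;0.4 0 0 0 0 0 -8;0.4 0 0 0 0 0 -6.6;0.4 0 0 0 0 0 0"}}

```text
time: 20.78
eef_pos: [0.6275, 0.2998, 0.144]
tcp_rot: [-179.9, 0.2, 90.4]
ft_force: [1.4, 0.0, 1.0]
gripper_width: 0.0515
```

```bash
python3 go.py .6255 .2890 .08 90
python3 - <<'E'
from h import *
t=arm.grab_frame("top");crop(t,300,110,420,235,4,"tt3.png"); s=arm.grab_frame("scene");crop(s,110,195,240,310,4,"st3.png"); cv2.imwrite("pics/full3.png",s["pixels"][:,:,::-1])
E
```

```text
t 20.77 pos [0.6275 0.2998 0.144 ] rpy [-1.7992e+02  1.7000e-01  9.0420e+01] w 0.0515 F [1.4 0.  1. ]
shift mm [-10.6  -2.   64. ] | 65.0 turn [-0.1  0.2  0.4]
```

View pics/tt3.png

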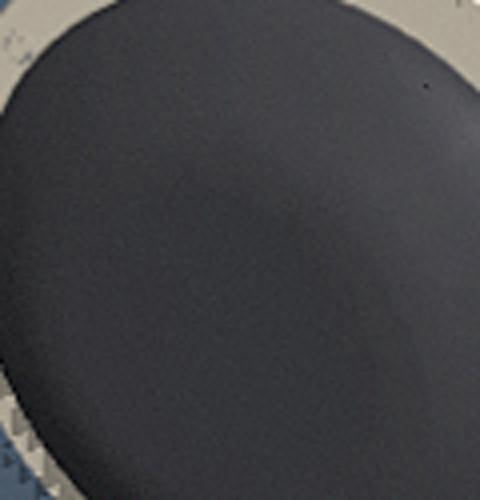

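View pics/st3.png

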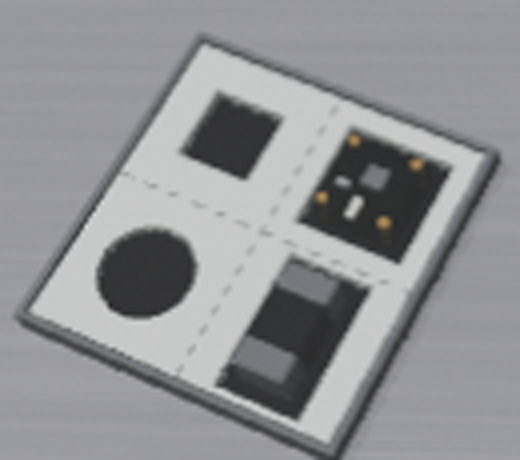

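In the scene crop the battery lies inside the oblong pocket, around (285,335). The arm blocks the top view. Now the camera.

Call:
{"name": "send_rows", "arguments": {"commands": "0.4 -10.6 -2 10 0 0 0.4;0.4 0 0 15 0 0 0;0.4 0 0 20 0 0 0;0.4 0 0 10 0 0 0;0.4 0 0 0 0 0 0"}}

```text
time: 21.5
eef_pos: [0.625, 0.2863, 0.0837]
tcp_rot: [-179.8, 0.3, 89.8]
ft_force: [0.4, -0.2, 0.4]
gripper_width: 0.051
```

```bash
python3 go.py .6255 .2890 .05 90
```

```text
t 21.5 pos [0.625  0.2863 0.0837] rpy [-179.83    0.33   89.75] w 0.051 F [ 0.4 -0.2  0.4]
shift mm [ 2.9  0.6 33.7] | 34.0 turn [-0.2  0.3 -0.2]
```

Call:
{"name": "send_rows", "arguments": {"commands": "0.4 2.9 0.6 12 0 0 0;0.4 0 0 14 0 0 0;0.4 0 0 10 0 0 0;0.4 0 0 0 0 0 0"}}

```text
time: 22.0
eef_pos: [0.6256, 0.29, 0.0454]
tcp_rot: [-179.9, 0.3, 89.8]
ft_force: [-0.6, 0.4, 0.6]
gripper_width: 0.0511
```

```bash
python3 go.py .6255 .2890 .011 90
```

```text
t 22.0 pos [0.6256 0.29   0.0454] rpy [-179.85    0.29   89.78] w 0.0511 F [-0.6  0.4  0.6]
shift mm [-0.9  0.  34.4] | 34.0 turn [-0.1  0.3 -0.2]
```

Call:
{"name": "send_rows", "arguments": {"commands": "0.4 -0.5 0 12 0 0.3 0;0.4 0 0 12 0 0 0;0.4 0 0 8 0 0 0;0.4 0 0 1 0 0 0;0.4 0 0 0 0 0 0"}}

```text
time: 22.62
eef_pos: [0.6259, 0.2895, 0.0105]
tcp_rot: [-179.9, -0.1, 89.8]
ft_force: [0.3, -1.0, -0.1]
gripper_width: 0.0513
```

```bash
python3 go.py .6255 .2890 .011 90
```

```text
t 22.62 pos [0.6259 0.2895 0.0105] rpy [-1.7989e+02 -6.0000e-02  8.9760e+01] w 0.0513 F [ 0.3 -1.  -0.1]
shift mm [-0.5 -0.4 -0.5] | 1.0 turn [-0.1 -0.1 -0.2]
```

Call:
{"name": "send_rows", "arguments": {"commands": "1 0 0 0 0 0 0;1 0 0 0 0 0 0;1 0 0 0 0 0 0;1 0 0 0 0 0 0;1 0 0 0 0 0 0;1 0 0 0 0 0 0"}}

```text
time: 23.38
eef_pos: [0.6264, 0.29, 0.0117]
tcp_rot: [-180.0, -0.1, 89.8]
ft_force: [-0.7, 0.3, -0.5]
gripper_width: 0.0223
```

```bash
python3 go.py .6255 .2890 .011 90
```

```text
t 23.38 pos [0.6264 0.29   0.0117] rpy [-1.7999e+02 -1.1000e-01  8.9760e+01] w 0.0223 F [-0.7  0.3 -0.5]
shift mm [-1.  -0.9  0.7] | 1.0 turn [-0.  -0.1 -0.2]
```

Call:
{"name": "send_rows", "arguments": {"commands": "1 0 0 -15 0 0 0;1 0 0 -30 0 0 0;1 0 0 -40 0 0 0;1 0 0 -40 0 0 0;1 0 0 0 0 0 7.5;1 0 0 0 0 0 7.5;1 0 0 0 0 0 7.4;1 0 0 0 0 0 0"}}

```text
time: 24.38
eef_pos: [0.6269, 0.292, 0.1495]
tcp_rot: [179.8, -0.5, 66.8]
ft_force: [0.1, 0.1, -0.5]
gripper_width: 0.0225
```

```bash
python3 go.py .4857 -.2077 .14 67.4
```

```text
t 24.38 pos [0.6269 0.292  0.1495] rpy [179.84  -0.48  66.82] w 0.0225 F [ 0.1  0.1 -0.5]
shift mm [-515.    66.8    5.4] | 519.0 turn [ 0.2 -0.5 -0.6]
```

Call:
{"name": "send_rows", "arguments": {"commands": "1 -57 7.4 0 0 0 0;1 -57 7.4 0 0 0 0;1 -57 7.4 0 0 0 0;1 -57 7.4 0 0 0 0;1 -57 7.4 0 0 0 0;1 -57 7.4 0 0 0 0;1 -57 7.4 0 0 0 0;1 -57 7.4 0 0 0 0"}}

```text
time: 25.38
eef_pos: [0.5056, -0.157, 0.1486]
tcp_rot: [179.5, -0.9, 68.7]
ft_force: [1.1, 0.9, 0.4]
gripper_width: 0.0223
```

Call:
{"name": "send_rows", "arguments": {"commands": "1 0 0 0 0 0 0;1 0 0 0 0 0 0"}}

```text
time: 25.62
eef_pos: [0.5042, -0.1624, 0.1488]
tcp_rot: [179.5, -0.7, 68.4]
ft_force: [0.7, 0.5, -0.6]
gripper_width: 0.0223
```

```bash
python3 go.py .4857 -.2077 .08 67.4
```

```text
t 25.62 pos [ 0.5042 -0.1624  0.1488] rpy [179.5   -0.75  68.37] w 0.0223 F [ 0.7  0.5 -0.6]
shift mm [-49.8  -1.1  68.2] | 84.0 turn [ 0.5 -0.8  1. ]
```

Call:
{"name": "send_rows", "arguments": {"commands": "1 -25 -0.5 0 0.5 -0.8 1;1 -24 -0.5 10 0 0 0;1 0 0 20 0 0 0;1 0 0 20 0 0 0;1 0 0 15 0 0 0;1 0 0 0 0 0 0"}}

```text
time: 26.38
eef_pos: [0.4835, -0.2068, 0.078]
tcp_rot: [-179.8, 0.0, 67.8]
ft_force: [0.8, -0.8, 0.7]
gripper_width: 0.0222
```

```bash
python3 go.py .4857 -.2077 .05 67.4
```

```text
t 26.38 pos [ 0.4835 -0.2068  0.078 ] rpy [-1.798e+02  5.000e-02  6.778e+01] w 0.0222 F [ 0.8 -0.8  0.7]
shift mm [ 0.   2.5 28. ] | 28.0 turn [-0.2  0.   0.4]
```

Call:
{"name": "send_rows", "arguments": {"commands": "1 0 2.5 12 -0.2 0 0.4;1 0 0 15 0 0 0;1 0 0 10 0 0 0;1 0 0 0 0 0 0"}}

```text
time: 26.88
eef_pos: [0.487, -0.2071, 0.0388]
tcp_rot: [179.9, 0.0, 67.4]
ft_force: [-0.6, -0.4, 0.0]
gripper_width: 0.0225
```

```bash
python3 go.py .4857 -.2077 .016 67.4
```

```text
t 26.88 pos [ 0.487  -0.2071  0.0388] rpy [1.7991e+02 2.0000e-02 6.7450e+01] w 0.0225 F [-0.6 -0.4  0. ]
shift mm [-1.1 -1.  22.8] | 23.0 turn [0.1 0.  0. ]
```

Call:
{"name": "send_rows", "arguments": {"commands": "1 -1 -1 8 0 0 0;1 0 0 8 0 0 0;1 0 0 5 0 0 0;1 0 0 2 0 0 0;1 0 0 0 0 0 0;1 0 0 0 0 0 0"}}

```text
time: 27.62
eef_pos: [0.4865, -0.208, 0.0153]
tcp_rot: [179.8, 0.0, 67.4]
ft_force: [0.1, 1.0, -0.7]
gripper_width: 0.0223
```

```bash
python3 go.py .4857 -.2077 .016 67.4
```

```text
t 27.62 pos [ 0.4865 -0.208   0.0153] rpy [1.7979e+02 4.0000e-02 6.7430e+01] w 0.0223 F [ 0.1  1.  -0.7]
shift mm [-0.  -0.8 -0.7] | 1.0 turn [0.2 0.  0. ]
```

Call:
{"name": "send_rows", "arguments": {"commands": "1 0 0 1 0 0 0;0.4 0 0 0 0 0 0;0.4 0 0 0 0 0 0;0.4 0 0 0 0 0 0;0.4 0 0 -20 0 0 0;0.4 0 0 -40 0 0 0;0.4 0 0 -40 0 0 0;0.4 0 0 -20 0 0 0"}}

```text
time: 28.62
eef_pos: [0.4861, -0.2069, 0.1408]
tcp_rot: [179.8, 0.0, 67.5]
ft_force: [0.1, -0.3, 0.7]
gripper_width: 0.0511
```

```bash
python3 go.py .54 .081 .13 67.4
python3 - <<'E'
from h import *
s=arm.grab_frame("scene");crop(s,110,150,290,310,4,"st4.png")
E
```

```text
t 28.62 pos [ 0.4861 -0.2069  0.1408] rpy [1.7985e+02 3.0000e-02 6.7510e+01] w 0.0511 F [ 0.1 -0.3  0.7]
shift mm [286.6 -60.4  10.5] | 293.0 turn [0.2 0.  0.1]
```

View pics/st4.png

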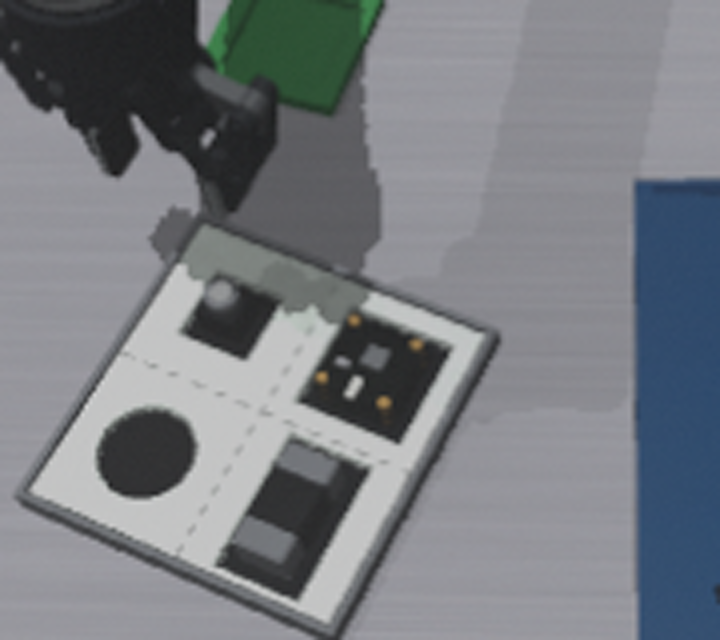

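The camera stands in its pocket, with the lens at crop (220,295). The motor is the last one.

Call:
{"name": "send_rows", "arguments": {"commands": "0.35 48 -10 0 0 0 0;0.35 48 -10 0 0 0 0;0.35 48 -10 0 0 0 0;0.35 48 -10 0 0 0 0;0.35 48 -10 0 0 0 0;0.35 40 -10 0 0 0 0;0.35 0 0 0 0 0 0;0.35 0 0 0 0 0 0"}}

```text
time: 29.68
eef_pos: [0.5424, 0.0815, 0.1475]
tcp_rot: [179.2, -0.0, 67.3]
ft_force: [-0.0, -1.3, -0.4]
gripper_width: 0.0558
```

```bash
python3 go.py .54 .0809 .08 67.4
```

```text
t 29.68 pos [0.5424 0.0815 0.1475] rpy [ 1.7922e+02 -2.0000e-02  6.7300e+01] w 0.0558 F [-0.  -1.3 -0.4]
shift mm [-1.5 -2.9 67.4] | 68.0 turn [ 0.8 -0.  -0.1]
```

Call:
{"name": "send_rows", "arguments": {"commands": "0.35 -1.5 -2.9 15 0.8 0 0;0.35 0 0 20 0 0 0;0.35 0 0 20 0 0 0;0.35 0 0 12 0 0 0;0.35 0 0 0 0 0 0"}}

```text
time: 30.3
eef_pos: [0.5376, 0.0761, 0.0737]
tcp_rot: [-179.7, 0.2, 66.9]
ft_force: [-0.0, -1.3, -0.8]
gripper_width: 0.0559
```

```bash
python3 go.py .54 .0809 .045 67.4
python3 - <<'E'
from h import *
s=arm.grab_frame("scene");crop(s,242,170,422,310,4,"m4.png")
E
```

```text
t 30.3 pos [0.5376 0.0761 0.0737] rpy [-179.74    0.2    66.93] w 0.0559 F [-0.  -1.3 -0.8]
shift mm [ 5.4  0.4 28.7] | 29.0 turn [-0.3  0.2 -0.5]
```

View pics/m4.png

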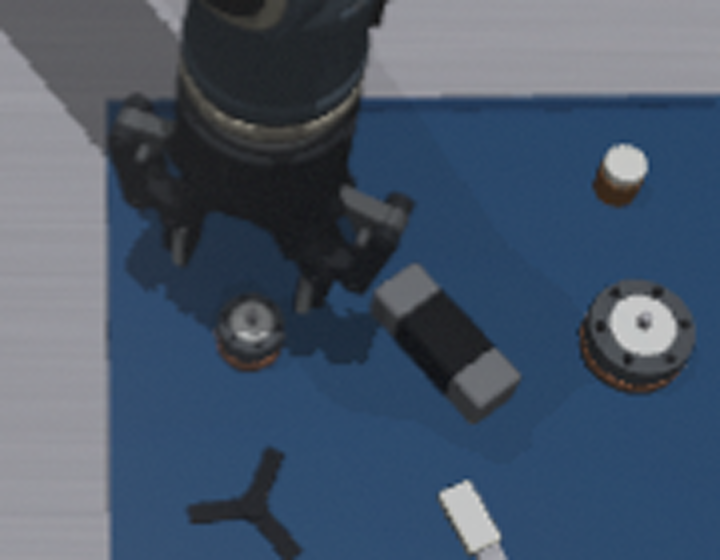

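The gripper's knuckles look close to the long battery only because of their height. By the measured geometry, the battery along the jaw line is over 90 mm away. I'll go on down.

Call:
{"name": "send_rows", "arguments": {"commands": "0.35 5.4 0.4 8 -0.3 0.2 -0.5;0.35 0 0 12 0 0 0;0.35 0 0 8 0 0 0;0.35 0 0 0 0 0 0"}}

```text
time: 30.85
eef_pos: [0.5416, 0.0822, 0.0454]
tcp_rot: [179.8, -0.1, 67.5]
ft_force: [1.0, 0.3, 0.4]
gripper_width: 0.0555
```

```bash
python3 go.py .54 .0809 .013 67.4
```

```text
t 30.85 pos [0.5416 0.0822 0.0454] rpy [ 1.7977e+02 -1.2000e-01  6.7500e+01] w 0.0555 F [1.  0.3 0.4]
shift mm [-1.8 -1.1 32.4] | 32.0 turn [ 0.2 -0.1  0.1]
```

Call:
{"name": "send_rows", "arguments": {"commands": "0.35 -1.8 -1.1 12 0 0 0;0.35 0 0 12 0 0 0;0.35 0 0 7 0 0 0;0.35 0 0 0 0 0 0;0.35 0 0 0 0 0 0"}}

```text
time: 31.48
eef_pos: [0.54, 0.0808, 0.0121]
tcp_rot: [179.8, -0.1, 67.5]
ft_force: [0.0, -0.1, 0.7]
gripper_width: 0.0558
```

```bash
python3 go.py .54 .0809 .013 67.4
```

```text
t 31.48 pos [0.54   0.0808 0.0121] rpy [ 1.7978e+02 -1.2000e-01  6.7490e+01] w 0.0558 F [ 0.  -0.1  0.7]
shift mm [ 0.1 -0.  -0.9] | 1.0 turn [ 0.2 -0.1  0.1]
```

Call:
{"name": "send_rows", "arguments": {"commands": "1 0 0 0 0 0 0;1 0 0 0 0 0 0;1 0 0 0 0 0 0;1 0 0 0 0 0 0;1 0 0 0 0 0 0;1 0 0 0 0 0 0"}}

```text
time: 32.22
eef_pos: [0.5406, 0.0808, 0.0129]
tcp_rot: [179.7, -0.2, 67.5]
ft_force: [-0.3, -0.2, -0.6]
gripper_width: 0.032
```

Call:
{"name": "send_rows", "arguments": {"commands": "1 0 0 -15 0 0 0;1 0 0 -30 0 0 0;1 0 0 -40 0 0 0;1 0 0 -40 0 0 0;1 0 0 0 0 0 0;1 0 0 0 0 0 0"}}

```text
time: 32.98
eef_pos: [0.5396, 0.0813, 0.1452]
tcp_rot: [179.6, -0.2, 67.6]
ft_force: [-0.6, -0.7, 0.7]
gripper_width: 0.0315
```

```bash
python3 go.py .5655 -.2408 .14 67.4
```

```text
t 32.98 pos [0.5396 0.0813 0.1452] rpy [179.62  -0.19  67.56] w 0.0315 F [-0.6 -0.7  0.7]
shift mm [-287.9  146.9    5.2] | 323.0 turn [ 0.4 -0.2  0.2]
```

Call:
{"name": "send_rows", "arguments": {"commands": "1 -41 21 0 0 0 0;1 -41 21 0 0 0 0;1 -41 21 0 0 0 0;1 -41 21 0 0 0 0;1 -41 21 0 0 0 0;1 -41 21 0 0 0 0;1 -41 21 0 0 0 0;1 0 0 0 0 0 0"}}

```text
time: 33.98
eef_pos: [0.5625, -0.2487, 0.1357]
tcp_rot: [-179.5, -0.2, 67.9]
ft_force: [-0.3, 0.5, -0.7]
gripper_width: 0.032
```

```bash
python3 go.py .5655 -.2408 .08 67.4
```

```text
t 33.98 pos [ 0.5625 -0.2487  0.1357] rpy [-1.7951e+02 -1.6000e-01  6.7850e+01] w 0.032 F [-0.3  0.5 -0.7]
shift mm [ 8.3  0.3 55.8] | 56.0 turn [-0.5 -0.2  0.5]
```

Call:
{"name": "send_rows", "arguments": {"commands": "1 8 0 10 -0.5 -0.2 0.5;1 0 0 20 0 0 0;1 0 0 20 0 0 0;1 0 0 10 0 0 0;1 0 0 0 0 0 0"}}

```text
time: 34.6
eef_pos: [0.5637, -0.2346, 0.0687]
tcp_rot: [-179.7, -0.1, 67.8]
ft_force: [-0.0, 1.2, 0.4]
gripper_width: 0.0319
```

```bash
python3 go.py .5655 -.2408 .05 67.4
```

```text
t 34.6 pos [ 0.5637 -0.2346  0.0687] rpy [-1.7966e+02 -6.0000e-02  6.7780e+01] w 0.0319 F [-0.   1.2  0.4]
shift mm [-5.1  4.1 18.6] | 20.0 turn [-0.3 -0.1  0.4]
```

Call:
{"name": "send_rows", "arguments": {"commands": "1 -5 4 6 -0.3 0 0.4;1 0 0 8 0 0 0;1 0 0 8 0 0 0;1 0 0 0 0 0 0"}}

```text
time: 35.1
eef_pos: [0.5665, -0.2418, 0.0462]
tcp_rot: [179.9, -0.0, 67.3]
ft_force: [-0.6, 0.5, -0.1]
gripper_width: 0.0318
```

```bash
python3 go.py .5655 -.2408 .017 67.4
```

```text
t 35.1 pos [ 0.5665 -0.2418  0.0462] rpy [ 1.7989e+02 -5.0000e-02  6.7310e+01] w 0.0318 F [-0.6  0.5 -0.1]
shift mm [ 0.5 -1.4 29.1] | 29.0 turn [ 0.1 -0.  -0.1]
```

Call:
{"name": "send_rows", "arguments": {"commands": "1 0.5 -1.4 10 0 0 0;1 0 0 10 0 0 0;1 0 0 6 0 0 0;1 0 0 3 0 0 0;1 0 0 0 0 0 0;1 0 0 0 0 0 0"}}

```text
time: 35.85
eef_pos: [0.5659, -0.2406, 0.017]
tcp_rot: [179.9, 0.0, 67.3]
ft_force: [0.4, -0.4, -1.1]
gripper_width: 0.032
```

```bash
python3 go.py .5655 -.2408 .017 67.4
```

```text
t 35.85 pos [ 0.5659 -0.2406  0.017 ] rpy [1.7985e+02 1.0000e-02 6.7310e+01] w 0.032 F [ 0.4 -0.4 -1.1]
shift mm [-0.4 -0.3 -0. ] | 0.0 turn [ 0.1  0.  -0.1]
```

Release, rise, and back away so both cameras can see the tray.

Call:
{"name": "send_rows", "arguments": {"commands": "1 0 0 2 0 0 0;1 0 0 0 0 0 0;0.35 0 0 0 0 0 0;0.35 0 0 0 0 0 0;0.35 0 0 0 0 0 0;0.35 0 0 -20 0 0 0;0.35 0 0 -40 0 0 0;0.35 0 0 -40 0 0 0"}}

```text
time: 36.85
eef_pos: [0.5644, -0.2398, 0.1183]
tcp_rot: [-179.8, 0.1, 67.3]
ft_force: [0.0, 0.4, 0.6]
gripper_width: 0.0553
```

Call:
{"name": "send_rows", "arguments": {"commands": "0.35 -40 0 -30 0 0 0;0.35 -40 0 -30 0 0 0;0.35 -40 0 0 0 0 0;0.35 -40 0 0 0 0 0;0.35 -40 0 0 0 0 0;0.35 -40 0 0 0 0 0;0.35 0 0 0 0 0 0;0.35 0 0 0 0 0 0"}}

```text
time: 37.85
eef_pos: [0.475, -0.4665, 0.1975]
tcp_rot: [179.0, 0.2, 67.6]
ft_force: [1.2, -0.7, -0.2]
gripper_width: 0.0557
```

```bash
python3 go.py .5655 -.2408 .017 67.4
python3 - <<'E'
from h import *
s=arm.grab_frame("scene");t=arm.grab_frame("top");crop(s,110,195,240,310,4,"st5.png");crop(t,300,110,420,235,4,"tt5.png")
cv2.imwrite("pics/f5.png",t["pixels"][:,:,::-1]);cv2.imwrite("pics/s5.png",s["pixels"][:,:,::-1])
a,b=cv2.imread("pics/tt5.png"),cv2.imread("pics/st5.png")
h=min(a.shape[0],b.shape[0]); cv2.imwrite("pics/q5.png",cv2.resize(np.hstack([a[:h],b[:h]]),(800,368)))
E
```

```text
t 37.85 pos [ 0.475  -0.4665  0.1975] rpy [1.7902e+02 1.6000e-01 6.7640e+01] w 0.0557 F [ 1.2 -0.7 -0.2]
shift mm [243.7  -5.2 179.7] | 303.0 turn [1.  0.2 0.2]
```

View pics/f5.png

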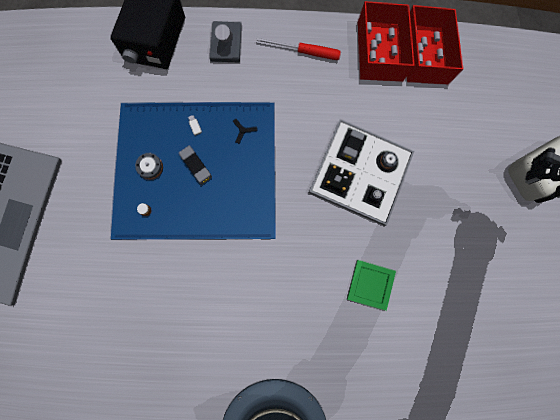

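View pics/q5.png

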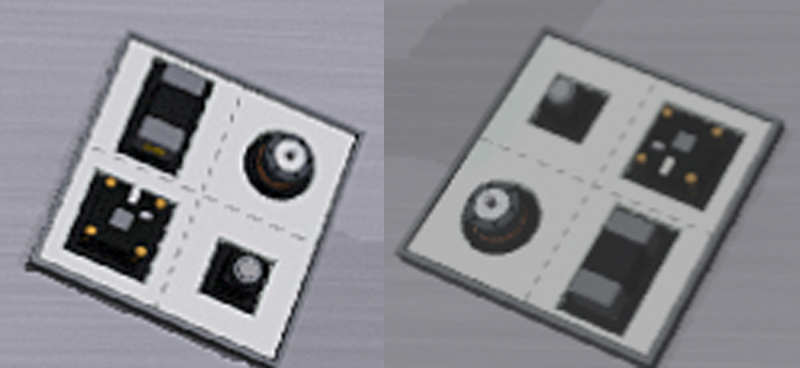

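All four parts look upright in their pockets in both views, and the large motor and long battery are still on the mat. I'll check by triangulating features in both views.

Run:
```python
from meas import *
from scipy.optimize import least_squares
F={n:arm.grab_frame(n) for n in("top","scene")}
def tri(a,b):
    A=[];
    M=[];v=[]
    for n,p in(("top",a),("scene",b)):
        c,d=ray(F[n],p); d=d[0]/np.linalg.norm(d[0]); P=np.eye(3)-np.outer(d,d); M.append(P); v.append(P@c)
    return np.linalg.lstsq(np.vstack(M),np.hstack(v),rcond=None)[0]
res={}
roi={"top":(300,110,420,235),"scene":(110,195,240,310)}
exp=dict(sm=[.5655,-.2408,.034],bm=[.5393,.2784,.03],cam=[.4857,-.2077,.038])
for n,f in F.items():
    U=up(f).astype(int); 
    for k,e in exp.items():
        th=150 if k!="cam" else 85
        c,a,mm=comp(f,U.min(2)>th,proj(f,[e])[0]*4)
        hull=cv2.convexHull(np.vstack(cv2.findContours(mm.astype(np.uint8),0,1)[0])); el=cv2.fitEllipse(hull)
        res.setdefault(k,[]).append(dn(el[0])); print(n,k,a,np.round(el[1],1),dn(el[0]).round(1))
    # gold
    u,v=proj(f,[[.519,-.128,.032]])[0]; x,y=int(u*4),int(v*4);w=75
    sub=U[y-w:y+w,x-w:x+w]; m=(sub[...,0]-sub[...,2]>45)
    ps=[np.array(cv2.minAreaRect(c)[0])+[x-w,y-w] for c in sorted(cv2.findContours(m.astype(np.uint8),0,1)[0],key=cv2.contourArea)[::-1][:4]]
    res.setdefault("st",[]).append(dn(np.mean(ps,0)))
    P=plane(f,dn(ps),.032); print(n,"posts",P.round(4).tolist())
    # battery caps
    u,v=proj(f,[[.5985,-.1615,.034]])[0]; x,y=int(u*4),int(v*4);w=80
    sub=U[y-w:y+w,x-w:x+w]; m=((sub.min(2)>75)&(sub.max(2)<165)).astype(np.uint8); m=cv2.erode(m,np.ones((5,5)))
    cs=[c for c in cv2.findContours(m,0,1)[0] if cv2.contourArea(c)>300]
    ps=[np.array(cv2.minAreaRect(c)[0])+[x-w,y-w] for c in cs]; print(n,"caps",len(cs),[cv2.contourArea(c) for c in cs],plane(f,dn(ps),.034).round(4).tolist())
    ps=sorted(zip([np.hypot(*(p-[x,y])) for p in ps],[tuple(p) for p in ps]))[:2]
    res.setdefault("bat",[]).append(dn(np.mean([p for _,p in ps],0)))
tg=dict(sm=(.5655,-.2408),cam=(.4857,-.2077),st=(.519,-.128),bat=(.5985,-.1615),bm=(.5393,.2784))
for k,(a,b) in res.items():
    X=tri(a,b); print(k,X.round(4),"off mm",((X[:2]-tg[k])*1000).round(1))
```

```text
top sm 968 [35.5 39.4] [390.2 158.2]
top bm 2819 [59.5 63.4] [147.1 164.2]
top cam 837 [32.3 34.5] [377.  193.7]
top posts [[0.4975, -0.137], [0.511, -0.1036], [0.5445, -0.1176], [0.5307, -0.1507]]
top caps 3 [1012.5, 866.5, 488.0] [[0.5788, -0.1525], [0.6185, -0.169], [0.6295, -0.1203]]
scene sm 856 [34.1 41.5] [143.3 258.3]
scene bm 2613 [55.7 65.8] [402.3 250.9]
scene cam 112 [ 9.  15.1] [195.2 240. ]
scene posts [[0.544, -0.119], [0.5112, -0.1053], [0.5308, -0.1518], [0.4978, -0.1385]]
scene caps 2 [1445.5, 1426.0] [[0.6188, -0.1715], [0.5778, -0.1525]]
sm [ 0.5659 -0.2405  0.035 ] off mm [0.4 0.3]
bm [0.5393 0.2781 0.031 ] off mm [-0.  -0.3]
cam [ 4.967e-01 -1.828e-01 -1.000e-04] off mm [11.  24.9]
st [ 0.521  -0.128   0.0316] off mm [2. 0.]
bat [ 0.5986 -0.1614  0.034 ] off mm [0.1 0.1]
```

The scene-view fit for the camera latched onto the wrong blob. I'll redo that one alone.

Run:
```python
from meas import *
T,S=arm.grab_frame("top"),arm.grab_frame("scene")
u,v=np.round(proj(S,[[.4857,-.2077,.038]])[0]).astype(int); print(u,v)
sub=up(S)[(v-8)*4:(v+9)*4,(u-8)*4:(u+9)*4].astype(int)
for th in(58,65,72):
    m=((sub.min(2)>th)&(sub.max(2)<145)).astype(np.uint8); m=cv2.erode(m,np.ones((5,5)))
    for c in cv2.findContours(m,0,1)[0]:
        if 150<cv2.contourArea(c)<1500:
            p=dn(np.array(cv2.minEnclosingCircle(c)[0]))+[u-8,v-8]; print(th,cv2.contourArea(c),p.round(1),plane(S,p,.0375).round(4))
print("top",plane(T,[(377.0,193.7)],.0375))
```

```text
165 223
58 839.0 [165.5 222.5] [[ 0.4851 -0.207 ]]
65 783.5 [165.2 222.2] [[ 0.4845 -0.2076]]
72 738.5 [165.2 222.2] [[ 0.4845 -0.2076]]
top [[ 0.48608383 -0.20706835]]
```

```bash
python3 -c "
from workcell import arm
print(arm.sign_off())"
```

```text
the job is handed in; nothing more can be done
None
```

I packed the small motor, short battery, camera and flight-controller stack into their own pockets and handed the job in at about 38 s of the 90 s allowed. I left the large motor, the long battery and the green look-alike alone.

**Position:** from both camera views, the offset from each pocket centre was about:

| Part | Offset from pocket centre |
|---|---|
| Motor | 0.5 mm |
| Battery | 0.1 mm |
| Camera | 1 mm |
| Stack | 2 mm |

**Height:** the tops measured came out within about 1 mm of what parts resting on the pocket floors should show. The floor height itself, about 7.5 mm, I inferred from where the stack stopped and from stereo.

**Left in place:** the large motor remeasured at its starting position to 0.3 mm. I checked the long battery by eye only, and it looked unmoved. The arm was well clear of everything when I handed in.

**Checks that failed or disagreed:**
- **Camera fit:** my first automatic fit of the camera in the scene view picked up the wrong blob and gave a false 27 mm offset. Redone, both views put it within about 1 mm.
- **Pocket floor:** it turned out about 4 mm higher than I first assumed. The first sign was the stack stopping early on the way down.

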